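Raise the tube carrier's handle and carry it to the receiving tray

TASK

A courier has left a blue tube carrier with its carry handle folded down. Swing the handle up until it snaps home upright, then lift the carrier by that handle, carry it level over to the empty metal tray and lower it until it stands flat inside the tray's rim before you let go, the handle still locked upright. It may stand either way round in the tray; do not shift the other things on the table.

Things in the scene. Friction and masses are not known exactly. Their poses are not given: they have to be found in the camera images.
- tote: blue open tube carrier, loose, 0.9 kg, 100 (x) x 140 (y) mm; side rims (x +-50 mm) 63 mm high, hinge cheeks 75 mm, purple caps of the tubes fixed in it up to 118 mm. Origin: centre of its underside; y along it, z up; the handle folds over its -x side. It hangs level when lifted by the upright handle. It tips if the upright handle is pushed on against its stop with more than about 2.5 N.
- grip (a point): centre of the orange grip sleeve on the handle bar, to be grasped from above: 22 mm thick, 100 mm long, parallel to the carrier's y, 105 mm from the hinge line. It turns freely on the bar, so fingers keep their attitude as the handle swings. Folded: on the -x side, 27 mm above the hinge; upright: over the hinge, 167 mm above the carrier's underside. Its own turn about y is arbitrary.
- hinge (a point): middle of the handle's hinge line, 62 mm above the centre of the carrier's underside; axes as the carrier's
- handle (a joint): angle of the handle, rad: 0 folded (arms 0.262 rad above level on the carrier's -x side), 1.309 upright against its stop; friction (0.055 N m) keeps it where it is left. A spring ball is met at about 0.95 and takes some 2 N at the grip to cross; from about 1.22 on the handle snaps by itself to the stop and is held there; home is above 1.26.
- tray: shallow metal receiving tray fixed to the table, 138 (x) x 188 (y) mm outside, 130 x 180 mm inside, rim 14 mm high (16 mm with its bead), grey inner floor 4 mm above the table. Origin: centre of its underside on the table; y is its long axis, to which the carrier's long (y) axis must be laid parallel, either way round.
- lid_top (a point): top middle of the open lid of the bench centrifuge, which stands fixed between carrier and tray, always in the same place: 255 mm above the table. The lid covers 60 mm towards the robot and 15 mm away from it in x, and 78 mm either way in y; in front of it the body, 90 mm high, runs to 220 mm towards the robot. Carry the tube carrier round the lid's far (+x) side or above it.
- sharps_box: yellow and red sharps container, fixed, beside the tray, always in the same place: 104 x 108 mm, 130 mm high, its raised flap up to 215 mm. Origin on the table under its middle.
- reagent_red: dropper bottle with red cap, 33 mm thick, 62 mm high, loose; origin under its centre; leave it alone
- slide_case: blue-lidded slide box, 62 x 84 x 32 mm, loose; origin under its centre; leave it alone
- timer: white round kitchen-type wind-up timer, 66 mm across, 48 mm high, loose; origin under its centre; leave it alone

How it is judged:
By the outcome, as a careful person would: the job done as asked, in the order asked, and still so for the second after the job is handed in, with the robot touching nothing.
It also fails if it takes over 59 s, if anything falls off the work surface, if the arm or the gripper's body presses on something with over 40 N, if the wrist force passes 120 N, or if a joint passes its speed limit or range.

ROBOT

A 6-joint arm with a two-finger parallel gripper is mounted at the origin on the work surface; the furniture and walls round the work are solid. World frame = base frame: x ahead of the robot, y to its left, z up, the work surface at z = 0. Lengths are in m, angles in rad, forces in N, time in s.
With the tool pointing down it reaches from about 0.275 to 0.725 m from the base axis. Payload 5.6 kg.
Tool frame: the origin (TCP) lies at the centre of the arm's flange, where the gripper is bolted on; the fingertips stand 173 mm ahead of it and the grasp point (between the pads) lies 155 mm ahead of it; z points along the fingers, y is the direction in which the jaws open and shut (so a half turn about z gives the same grasp; the last joint's range is limited). The gripper opens to 85 mm and grips with 20 to 120 N. Pads are 22 mm wide; open, the fingers measure 114 mm over their backs; the gripper's body (76 mm by 85 mm) begins 54 mm behind the grasp point. The pads swing forward as they close: fully open they stand 13 mm farther back than shut.
Start: joints at [-0.903, 0.255, 0.108, 0, -1.424, -0.285], TCP at [0.205, -0.51, 0.405] pointing down, gripper open.
Joint ranges: [-2.95, 2.95], [-1.21, 1.97], [-1.09, 1.5], [-2.87, 1.71], [-2.94, -0.07], [-3.05, 3.05]. Speed limits (rad/s): [2.57, 2.57, 3.14, 3.14, 3.14, 3.14].

INTERFACE

Orientations are given as a unit quaternion [x, y, z, w].
In Python, from bench import ctrl, eyes gives the robot as it stands.
- The arm moves only by the tool move_arm, never from a script. Its argument "moves" is one flat list of numbers, 4 for each row, row after row: the shift along the tool's x, y, z in mm, then the turn about the tool's z in rad. A call has 1 to 10 rows; each row is the pose to reach, as a shift and turn from the pose commanded when the call began, along the tool's axes at that moment; what a row does not reach only later rows make up. A row lasts 1/12 s, in which the tool goes at most 41.7 mm and 7.16 degrees, less where a joint would pass 70% of its speed; a pose out of reach is approached as far as the arm can. A call with a gripper value outside its range is refused whole. "gripper" is the closure in counts, from 0 (fully open) to 255 (shut), set as the call begins (left out, the last holds). The fingers move at their own pace and stop on an object; "newtons" is the grip in N (left out, the last holds). Time passes only in rows, so rows that repeat a pose let the fingers close. It gives the time, the measured TCP pose, the force and the opening at its end, in the units of the state.
- ctrl.observe(): the state, without advancing time (a new reading comes with each control period).
- eyes.capture(name): name is "scene" or "side" or "wrist"; returns a dict with "img" (400x640x3 uint8, red, green, blue), "z_map" (400x640 float32, m along the optical axis (not along the pixel's ray), 0 where there is no reading), "K" (3x3 intrinsics, pixels), "R" (3x3) and "t" (3): a world point X has camera coordinates R X + t. Camera axes: x right, y down, z forward; pixel columns grow to the right and rows downward; lengths in m; the calibration is good to about 2 mm. A picture is of the moment at which its call begins.
- ctrl.hand_in(): hands the job in, once; it reports no verdict.
The state is a dict: "time": time; "joints": joint angles; "qvel": joint speeds; "joint_efforts": joint torques, N m; "tool_pos": TCP position; "ee_rot": TCP orientation; "ft_force": force on the tool from outside, world axes, zero at the start; "torque": the same for the moment, N m; "finger_gap": finger opening in m.
Only numpy, scipy, OpenCV 4.12 (cv2) and the standard library are available. Lean on these libraries where they do the work, as an engineer would, in place of code of your own. Each camera call takes 0.05 s, during which the arm holds its last target. There are 200 camera calls.

## Working session

There is one attempt and no reset: what is moved stays moved. The work goes in short steps, Python scripts to look and compute and a tool call to move; the robot and the scene stay as the last step left them, time stands still between calls to the robot, and variables do not carry over. Pictures are saved under pics/ and viewed, about 8 in all and at most 12, crops included, and the job is handed in when it is done.

Besides the shell and the picture viewer there is one more tool, called after "Call:" as name(argument=value, ...) on one line, values as JSON. move_arm: Moves the arm, as the interface text tells. Its arguments: {"type":"object","properties":{"moves":{"type":"array"},"gripper":{"type":"number"},"newtons":{"type":"number"}},"required":["moves"]}

```bash
mkdir -p pics; cat > h.py <<'E'
import numpy as np, cv2
from bench import ctrl, eyes
def cap(n):
    return eyes.capture(n)
def save(c,f): cv2.imwrite('pics/'+f,c['img'][:,:,::-1])
def pts(c):
    z=c['z_map'];v,u=np.indices(z.shape);K=c['K']
    P=np.stack([(u-K[0,2])/K[0,0]*z,(v-K[1,2])/K[1,1]*z,z],-1)
    W=(P-c['t'])@c['R']; W[z==0]=np.nan
    return W
E
python3 - <<'E'
from h import *
s=ctrl.observe();print(s)
a=cap('scene');b=cap('side')
for n,c in(('scene',a),('side',b)):
    save(c,n+'0.png');np.savez(n+'0.npz',**c);print(n,-c['R'].T@c['t'])
E
```

```text
{'time': 0.0, 'joints': array([-9.03422921e-01,  2.55762762e-01,  1.06964382e-01, -4.75594195e-04,
       -1.42390088e+00, -2.84560941e-01]), 'qvel': array([-1.32240258e-03, -8.44147490e-07,  3.43645332e-04,  5.20576771e-04,
        3.19482943e-04,  2.59938693e-04]), 'joint_efforts': array([-2.93866715e-04, -3.86623871e+01,  2.37937117e+01,  5.36502555e+00,
       -6.10765055e-03,  9.94992376e-06]), 'tool_pos': array([ 0.20542136, -0.51001234,  0.40377113]), 'ee_rot': array([-1.90205153e-01,  9.81743877e-01,  9.53478861e-04, -2.26899446e-04]), 'ft_force': array([ 0.66866501, -0.37556301,  0.18024239]), 'torque': array([0.01458859, 0.03844632, 0.00742359]), 'finger_gap': 0.08545517257061652}
scene [-0.68816772  0.57263244  0.92157252]
side [0.14003358 1.04484322 0.73775019]
```

View pics/scene0.png

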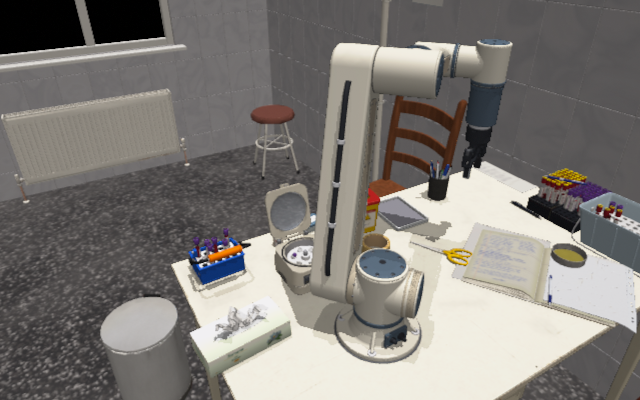

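View pics/side0.png

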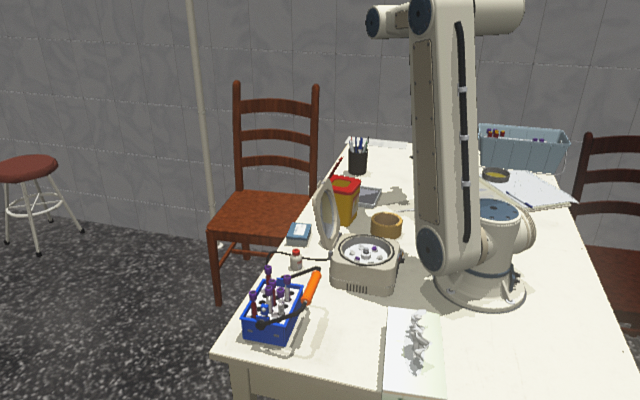

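The scene view shows the blue carrier at (217,260) with the orange sleeve at (226,254), the lid at (288,210) and the tray at (402,213). The side view shows the carrier at (272,312), the sleeve at (312,288), the red bottle at (296,260) and the slide case at (299,233).

```bash
python3 - <<'E'
from h import *
for n in('scene','side'):
    c=dict(np.load(n+'0.npz'));W=pts(c);h=cv2.cvtColor(c['img'],cv2.COLOR_RGB2HSV);H,S,V=h[...,0].astype(int),h[...,1],h[...,2]
    fin=np.isfinite(W[...,0])
    box=np.zeros(H.shape,bool)
    if n=='scene': box[225:290,180:260]=1
    else: box[255:350,235:330]=1
    o=(abs(H-11)<8)&(S>180)&(V>120)&box&fin
    p=W[o];print(n,'orange',len(p),np.median(p,0).round(4),p.min(0).round(3),p.max(0).round(3))
    q=p[:,:2]-p[:,:2].mean(0);u,s,vt=np.linalg.svd(q,full_matrices=False);print(vt[0],np.percentile(q@vt[0],[1,99]))
    b=(abs(H-112)<10)&(S>150)&(V>60)&box&fin
    p=W[b];p=p[(p[:,2]>.005)&(p[:,2]<.085)];print('blue',len(p),np.percentile(p,[1,50,99],0).round(3))
    r=cv2.minAreaRect((p[:,:2]*1000).astype(np.float32));print(r,cv2.boxPoints(r).round(0).tolist())
    # tray & others: points 0.008..0.03 high
    m=fin&(W[...,2]>.009)&(W[...,2]<.022)&(W[...,0]>.2)&(W[...,1]<-.0)
    if n=='scene': mm=m.copy();mm[:195]=0;mm[235:]=0;mm[:,:370]=0;mm[:,435:]=0
    else: mm=m.copy();mm[:175]=0;mm[215:]=0;mm[:,350:]=0;mm[:,:0]=0;mm[:,390:]=0;mm[:]=mm
    p=W[mm];print('tray',len(p)); 
    if len(p)>5:
        r=cv2.minAreaRect((p[:,:2]*1000).astype(np.float32));print(r,np.percentile(p,[1,50,99],0).round(3).tolist())
    # table z near
    for (nm,px) in dict(scene=dict(lidtop=(289,187),trayc=(403,213)),side=dict(red=(295,252),slide=(299,230),lid=(322,185),tray=(368,198)))[n].items():
        print(nm,W[px[1],px[0]].round(3))
E
```

```text
scene orange 222 [0.364  0.2845 0.1241] [0.356 0.231 0.11 ] [0.379 0.333 0.133]
[-0.02320093  0.99973082] [-0.04995802  0.04656356]
blue 852 [[0.405 0.216 0.006]
 [0.412 0.293 0.04 ]
 [0.511 0.357 0.076]]
((459.7036437988281, 287.6894836425781), (111.25426483154297, 147.75079345703125), 0.600529670715332) [[403.0, 361.0], [405.0, 213.0], [516.0, 214.0], [515.0, 362.0]]
tray 399
((412.74853515625, -419.54345703125), (194.57952880859375, 309.1943359375), 40.041847229003906) [[0.327, -0.59, 0.009], [0.407, -0.422, 0.013], [0.521, -0.251, 0.021]]
lidtop [0.407 0.048 0.254]
trayc [ 0.406 -0.418  0.011]
side orange 277 [0.3683 0.2904 0.1276] [0.36  0.232 0.11 ] [0.381 0.332 0.132]
[-0.02215261  0.9997546 ] [-0.05187686  0.04256417]
blue 610 [[0.407 0.214 0.006]
 [0.48  0.353 0.062]
 [0.511 0.358 0.077]]
((459.84710693359375, 286.1151123046875), (104.66445922851562, 145.26231384277344), 1.9314626455307007) [[405.0, 357.0], [410.0, 212.0], [515.0, 215.0], [510.0, 360.0]]
tray 0
red [0.479 0.073 0.057]
slide [ 0.517 -0.076  0.033]
lid [0.41  0.056 0.257]
tray [ 0.363 -0.385  0.013]
```

```bash
python3 - <<'E'
from h import *
c=cap('wrist');save(c,'w0.png');np.savez('w0.npz',**c);print(-c['R'].T@c['t'],c['R'][2])
W=pts(c)
for n in('scene','side'):
    d=dict(np.load(n+'0.npz'));X=pts(d)
    h=cv2.cvtColor(d['img'],cv2.COLOR_RGB2HSV)
    m=np.isfinite(X[...,0])&(X[...,2]>.1)&(X[...,2]<.24)&(abs(X[...,1]+.2)<.15)&(X[...,0]>.2)&(X[...,0]<.7)&(h[...,1]>150)
    if m.sum(): print(n,'sharps',np.percentile(X[m],[1,50,99],0).round(3).tolist())
E
```

```text
[ 0.13774417 -0.53843646  0.37272224] [ 0.2642322   0.10834367 -0.95835432]
scene sharps [[0.369, -0.287, 0.101], [0.378, -0.258, 0.13], [0.446, -0.227, 0.137]]
side sharps [[0.374, -0.29, 0.101], [0.413, -0.217, 0.13], [0.467, -0.174, 0.194]]
```

View pics/w0.png

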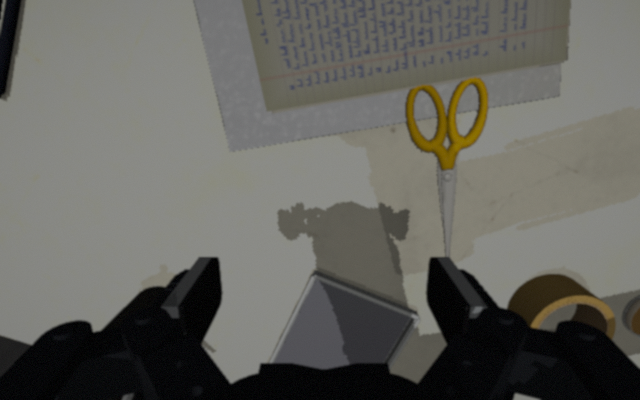

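```bash
python3 - <<'E'
from h import *
s=dict(np.load('scene0.npz'));w=dict(np.load('w0.npz'))
A=cv2.resize(s['img'][185:240,360:440],(640,440),interpolation=cv2.INTER_CUBIC)
cv2.imwrite('pics/trayzoom.png',A[:,:,::-1])
P=[]
for c,(v0,v1,u0,u1) in((s,(192,235,374,432)),(w,(265,400,270,420))):
    X=pts(c)[v0:v1,u0:u1].reshape(-1,3);X=X[np.isfinite(X[:,0])]
    q=X[(X[:,2]>.0105)&(X[:,2]<.019)];print(len(q),q.min(0),q.max(0));P.append(q)
# top-down height map 300mm square around
im=np.zeros((300,300,3),np.uint8)
for k,c in enumerate((s,w)):
    X=pts(c).reshape(-1,3);col=c['img'].reshape(-1,3)
    m=np.isfinite(X[:,0])&(X[:,2]<.03)&(X[:,2]>-.01);X=X[m];col=col[m]
    i=((X[:,0]-.26)*1000).astype(int);j=((-.27-X[:,1])*1000).astype(int)
    m=(i>=0)&(i<300)&(j>=0)&(j<300)
    for a,b,z,cc in zip(i[m],j[m],X[m,2],col[m]):
        hh=int(np.clip(z*1000*10+30,0,255))
        cv2.circle(im,(b,299-a),2 if k==0 else 0,(hh,hh,hh) if k==0 else (0,hh,255),-1)
cv2.imwrite('pics/top.png',np.hstack([cv2.resize(im,(500,500)),A[:,:300*1,::-1][:0] if 0 else cv2.resize(im,(10,500))]))
E
```

```text
246 [ 0.32640999 -0.59140478  0.01052619] [ 0.52570222 -0.26164268  0.01897999]
1421 [ 0.32524413 -0.48195513  0.01060044] [ 0.45874936 -0.334678    0.01749735]
```

View pics/trayzoom.png

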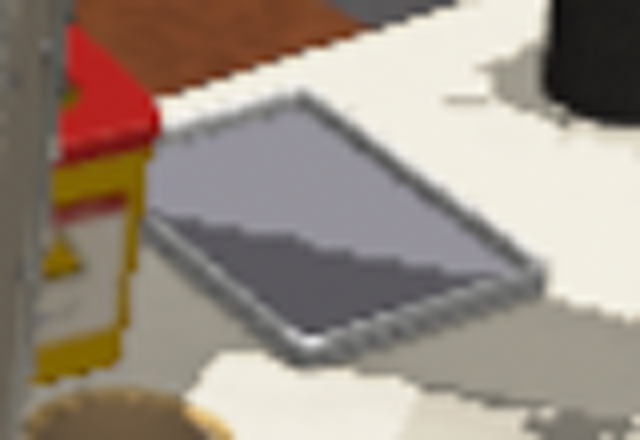

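The zoomed tray shows its top-rim corners at scene pixels of about (397.4,197), (427.4,219) and (398.6,228.5). I'll intersect those with the rim plane and do the same for the wrist corner at (317,273).

```bash
cat >> h.py <<'E'
def ray(c,u,v,z):
    d=c['R'].T@np.linalg.solve(c['K'],[u,v,1.]);o=-c['R'].T@c['t'];return o+d*(z-o[2])/d[2]
E
python3 - <<'E'
from h import *
s=dict(np.load('scene0.npz'));w=dict(np.load('w0.npz'))
F,R,N=[ray(s,u,v,.015) for u,v in((397.4,197),(427.4,219),(398.6,228.3))]
print(F,R,N,np.linalg.norm(F-R),np.linalg.norm(R-N))
for a,b in((F,R),(N,R)): d=b-a;print(np.degrees(np.arctan2(d[1],d[0])))
print('centre',(F+N)/2)
print('w',ray(w,317,273,.016),ray(w,415,315,.016))
X=pts(w);q=X[265:400,270:425].reshape(-1,3);q=q[np.isfinite(q[:,0])]
q=q[(q[:,2]>.012)&(q[:,2]<.019)];cv2.imwrite
r=cv2.minAreaRect((q[:,:2]*1000).astype(np.float32));print(r)
E
```

```text
[ 0.5051344  -0.47006071  0.015     ] [ 0.3236578  -0.46310748  0.015     ] [ 0.32961408 -0.3352708   0.015     ] 0.1816097554074111 0.12797536324220293
177.8057991825356
-92.66764637278449
centre [ 0.41737424 -0.40266576  0.015     ]
w [ 0.32224164 -0.47166387  0.016     ] [ 0.33052528 -0.34369028  0.016     ]
((394.40301513671875, -408.3765563964844), (142.83743286132812, 133.88372802734375), 87.77519226074219)
```

Call:
move_arm(moves=[-34,1,-15,0,-68,3,-30,0,-102,4,-45,0,-136,6,-60,0,-170,7,-75,0,-170,7,-75,0,-170,7,-75,0])

```text
time: 0.73
tool_pos: [0.3622, -0.4394, 0.4797]
ee_rot: [-0.192, 0.981, -0.0, 0.0]
ft_force: [0.1, -1.1, -1.1]
finger_gap: 0.0854
```

```bash
python3 - <<'E'
from h import *
c=cap('wrist');save(c,'w1.png');np.savez('w1.npz',**c)
E
```

```text
(no output)
```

View pics/w1.png

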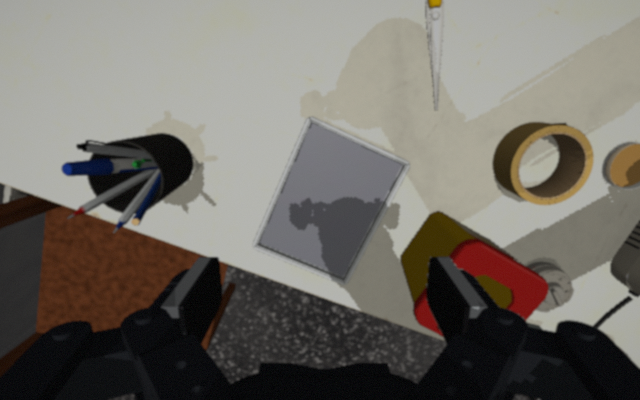

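The whole tray is visible, with corners near (310,117), (409,162), (348,282) and (256,245).

```bash
python3 - <<'E'
from h import *
w=dict(np.load('w1.npz'))
X=pts(w)[105:295,245:420].reshape(-1,3);X=X[np.isfinite(X[:,0])]
q=X[(X[:,2]>.0095)&(X[:,2]<.02)];print(len(q),np.percentile(q,[0,1,99,100],0).round(3).tolist())
print(cv2.minAreaRect((q[:,:2]*1000).astype(np.float32)))
C=[ray(w,*p,.015) for p in((310,117),(409,162),(348,282),(256,245))]
print(np.round(C,4),np.mean(C,0))
E
```

```text
2670 [[0.326, -0.484, 0.01], [0.327, -0.483, 0.01], [0.521, -0.284, 0.018], [0.523, -0.282, 0.02]]
((425.66180419921875, -381.736083984375), (198.46864318847656, 192.98915100097656), 87.58611297607422)
[[ 0.3269 -0.473   0.015 ]
 [ 0.3314 -0.3377  0.015 ]
 [ 0.5159 -0.3417  0.015 ]
 [ 0.5111 -0.4788  0.015 ]] [ 0.42131001 -0.40780166  0.015     ]
```

Call:
move_arm(moves=[-14,35,0,-0.121,-29,70,0,-0.242,-43,106,0,-0.362,-58,141,0,-0.483,-72,176,0,-0.604,-87,211,0,-0.725,-101,246,0,-0.846,-116,282,0,-0.966,-130,317,0,-1.087,-145,352,0,-1.208])

```text
time: 1.62
tool_pos: [0.3622, -0.0589, 0.4793]
ee_rot: [0.716, -0.699, -0.0, 0.0]
ft_force: [1.1, -0.3, 0.6]
finger_gap: 0.0857
```

Call:
move_arm(moves=[-35,-1,0,0,-70,-2,0,0,-105,-3,0,0,-140,-5,0,0,-175,-6,0,0,-210,-7,0,0,-245,-8,0,0,-280,-9,0,0,-310,-10,0,0,-330,-11,0,0])

```text
time: 2.45
tool_pos: [0.3679, 0.2721, 0.4785]
ee_rot: [0.714, -0.7, -0.0, 0.001]
ft_force: [-0.0, -0.3, 0.1]
finger_gap: 0.0855
```

Call:
move_arm(moves=[0,0,0,0,0,0,0,0])

```text
time: 2.62
tool_pos: [0.3682, 0.2706, 0.4786]
ee_rot: [0.714, -0.7, 0.0, 0.001]
ft_force: [0.4, -0.3, 1.3]
finger_gap: 0.0853
```

```bash
python3 - <<'E'
from h import *
c=cap('wrist');save(c,'w2.png');np.savez('w2.npz',**c)
print(ctrl.observe()['joints'],ctrl.observe()['tool_pos'],-c['R'].T@c['t'])
W=pts(c);h=cv2.cvtColor(c['img'],cv2.COLOR_RGB2HSV);H,S,V=h[...,0].astype(int),h[...,1],h[...,2]
fin=np.isfinite(W[...,0])
o=(abs(H-11)<8)&(S>170)&(V>80)&fin;p=W[o];p=p[p[:,2]>.09];print(len(p),np.percentile(p,[0,1,50,99,100],0).round(4).tolist())
q=p[:,:2]-p[:,:2].mean(0);vt=np.linalg.svd(q,full_matrices=False)[2];print(vt[0])
t=p[p[:,2]>np.percentile(p[:,2],85)];print('crest',t.mean(0))
b=(abs(H-112)<10)&(S>150)&(V>50)&fin;p=W[b];p=p[(p[:,2]>.05)&(p[:,2]<.068)];print(len(p),cv2.minAreaRect((p[:,:2]*1000).astype(np.float32)),np.percentile(p,[1,99],0).round(4).tolist())
E
```

```text
[ 9.77676512e-01  5.58573398e-02  5.51329631e-02  9.01981616e-05
 -1.57161071e+00 -9.58388133e-01] [0.3681564  0.26989607 0.47911173] [0.36939364 0.19653312 0.44758228]
2006 [[0.3591, 0.2291, 0.1192], [0.3604, 0.2304, 0.1209], [0.3703, 0.2744, 0.126], [0.3806, 0.326, 0.1287], [0.3826, 0.3281, 0.1296]]
[-0.0339008  0.9994252]
crest [0.37056279 0.27461999 0.12796102]
1889 ((458.885986328125, 281.9798278808594), (104.3656997680664, 143.9601287841797), 2.1193158626556396) [[0.4064, 0.2093, 0.0556], [0.5118, 0.353, 0.0661]]
```

View pics/w2.png

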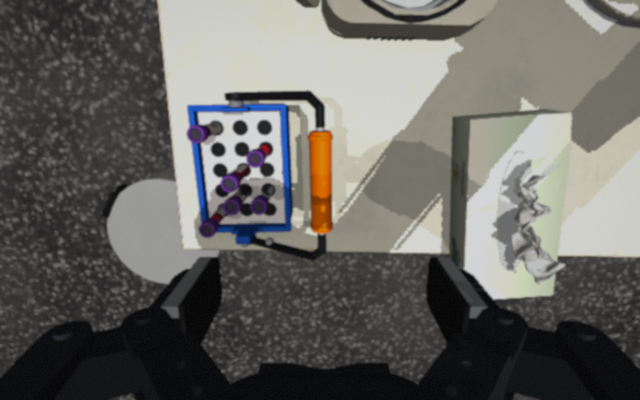

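The carrier, yawed about 2°, has its centre near (0.459,0.282). The sleeve runs from (320,130) to (320,232) px and is centred near (0.3705,0.279,0.117), so the handle is at about 0.30 rad. I'll come down with the fingers half closed and cage the sleeve loosely.

Call:
move_arm(moves=[-2,0,20,-0.016,-5,-1,55,-0.016,-9,-2,90,-0.016,-9,-2,125,-0.016,-9,-2,145,-0.016,-9,-2,150,-0.016,-9,-2,150,-0.016], gripper=130, newtons=20)

```text
time: 3.25
tool_pos: [0.3699, 0.2782, 0.329]
ee_rot: [0.719, -0.695, 0.0, 0.001]
ft_force: [-0.2, -0.3, 0.1]
finger_gap: 0.0417
```

```bash
python3 - <<'E'
from h import *
c=cap('wrist');save(c,'w3.png')
W=pts(c);h=cv2.cvtColor(c['img'],cv2.COLOR_RGB2HSV);H,S,V=h[...,0].astype(int),h[...,1],h[...,2]
fin=np.isfinite(W[...,0])
o=(abs(H-11)<8)&(S>170)&(V>60)&fin;p=W[o];p=p[(p[:,2]>.09)&(p[:,2]<.14)];print(len(p),np.percentile(p,[1,50,99],0).round(4).tolist())
pu=(abs(H-140)<14)&(S>80)&fin;p=W[pu];p=p[p[:,2]>.1];print('caps',np.percentile(p,[1,50,99],0).round(3).tolist())
s=ctrl.observe();print(s['tool_pos'],s['finger_gap'])
E
```

```text
6347 [[0.3598, 0.2299, 0.1201], [0.3704, 0.2725, 0.1259], [0.381, 0.3268, 0.1285]]
caps [[0.321, 0.228, 0.101], [0.454, 0.279, 0.116], [0.495, 0.337, 0.241]]
[0.37025798 0.27891995 0.33066351] 0.041583320585334205
```

View pics/w3.png

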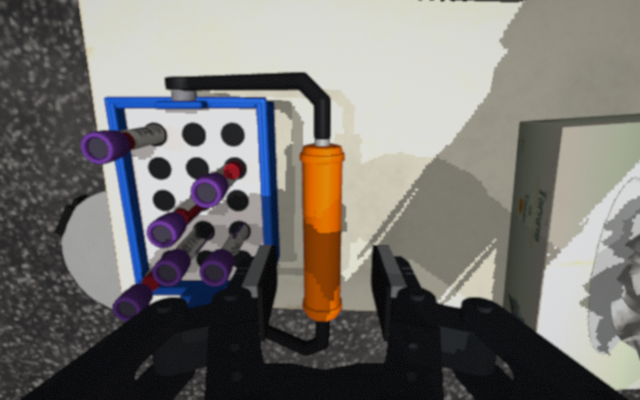

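The sleeve (302–343, 147–320 px) sits centred between the fingers and clear of the caps. Next I descend and narrow the cage to about 29 mm.

Call:
move_arm(moves=[0,0,20,0,0,0,40,0,0,0,54,0,0,0,60,0,0,0,60,0])

```text
time: 3.72
tool_pos: [0.3701, 0.2796, 0.2702]
ee_rot: [0.72, -0.694, 0.0, -0.0]
ft_force: [0.7, -0.3, 0.1]
finger_gap: 0.0417
```

Call:
move_arm(moves=[0,0,0,0,0,0,0,0,0,0,0,0,0,0,0,0], gripper=168)

```text
time: 4.05
tool_pos: [0.37, 0.2799, 0.2706]
ee_rot: [0.72, -0.694, -0.0, -0.001]
ft_force: [-0.6, -0.5, -0.5]
finger_gap: 0.0292
```

```bash
python3 - <<'E'
import numpy as np
for a in (.56,.7,.85,1.0,1.1,1.2,1.3,1.4,1.45,1.5,1.5708):
    print(a, round(a-.262,3), ((np.cos(.56)-np.cos(a))*105).round(1), ((np.sin(a)-np.sin(.56))*105).round(1))
E
```

```text
0.56 0.298 0.0 0.0
0.7 0.438 8.7 11.9
0.85 0.588 19.7 23.1
1.0 0.738 32.2 32.6
1.1 0.838 41.3 37.8
1.2 0.938 50.9 42.1
1.3 1.038 60.9 45.4
1.4 1.138 71.1 47.7
1.45 1.188 76.3 48.5
1.5 1.238 81.5 49.0
1.5708 1.309 89.0 49.2
```

Call:
move_arm(moves=[0,-4,-2,0,0,-8,-7,0,0,-13,-13,0,0,-19,-19,0,0,-26,-25,0,0,-33,-31,0,0,-40,-36,0,0,-47,-40,0,0,-53,-42,0,0,-53,-42,0])

```text
time: 4.88
tool_pos: [0.4241, 0.2818, 0.312]
ee_rot: [0.719, -0.694, 0.0, -0.001]
ft_force: [-0.7, -0.6, -0.2]
finger_gap: 0.0294
```

```bash
cat >> h.py <<'E'
def chk():
    c=cap('wrist')
    W=pts(c);h=cv2.cvtColor(c['img'],cv2.COLOR_RGB2HSV);H,S,V=h[...,0].astype(int),h[...,1],h[...,2]
    fin=np.isfinite(W[...,0])
    o=(abs(H-11)<8)&(S>170)&(V>50)&fin;p=W[o];p=p[(p[:,2]>.09)];print('sleeve',len(p),np.percentile(p,[1,50,99],0).round(4).tolist())
    b=(abs(H-112)<10)&(S>150)&(V>40)&fin;p=W[b]
    print('blue z',np.percentile(p[:,2],[5,50,95]).round(3) if len(p) else None)
    p=p[(p[:,2]>.05)&(p[:,2]<.068)]
    if len(p):print('rim',cv2.minAreaRect((p[:,:2]*1000).astype(np.float32)),np.percentile(p,[1,99],0).round(4).tolist())
    s=ctrl.observe();print(s['tool_pos'],s['finger_gap'],s['ft_force'])
    return c
E
python3 -c "
from h import *
chk()"
```

```text
sleeve 11294 [[0.4106, 0.2312, 0.1612], [0.4217, 0.265, 0.1686], [0.4323, 0.3099, 0.1712]]
blue z [0.056 0.062 0.075]
rim ((459.9235534667969, 281.5560302734375), (104.03056335449219, 144.38865661621094), 1.554365873336792) [[0.4097, 0.2092, 0.0536], [0.5128, 0.3503, 0.0641]]
[0.42350336 0.28168602 0.31159198] 0.028882465193467714 [-0.59808852 -0.45297656 -0.95327734]
```

Call:
move_arm(moves=[0,-4,-2,0,0,-8,-4,0,0,-12,-5,0,0,-16,-6,0,0,-20,-6,0,0,-23,-7,0,0,-26,-7,0,0,-28,-7,0,0,-30,-7,0,0,-30,-7,0])

```text
time: 5.77
tool_pos: [0.453, 0.2827, 0.3185]
ee_rot: [0.72, -0.694, 0.0, 0.0]
ft_force: [-2.0, -0.4, 0.9]
finger_gap: 0.0292
```

```bash
python3 -c "
from h import *
chk()"
```

```text
sleeve 11681 [[0.439, 0.2322, 0.172], [0.4502, 0.2636, 0.1804], [0.4607, 0.3062, 0.1832]]
blue z [0.056 0.073 0.109]
rim ((494.0652160644531, 280.859375), (51.99971008300781, 140.29019165039062), 2.2437942028045654) [[0.4681, 0.2108, 0.0531], [0.5213, 0.3493, 0.0673]]
[0.45284211 0.28266164 0.31838829] 0.0290841911272627 [-2.22889581 -0.22895916  0.19353355]
```

```bash
python3 -c "
from h import *
c=cap('side');d=chk()
np.savez('s2.npz',**c);np.savez('w4.npz',**d)
A=cv2.resize(c['img'][200:360,200:400],(800,640))[:600];B=cv2.resize(d['img'],(480,300))
A=cv2.resize(c['img'][220:350,210:370],(400,325));B=cv2.resize(d['img'],(400,325))
cv2.imwrite('pics/m4.png',np.hstack([A,B])[:,:,::-1])"
```

```text
sleeve 11675 [[0.4386, 0.2321, 0.1718], [0.4498, 0.2635, 0.1802], [0.4603, 0.306, 0.183]]
blue z [0.056 0.073 0.109]
rim ((494.5885009765625, 280.63592529296875), (52.348365783691406, 140.46078491210938), 2.9631917476654053) [[0.4674, 0.2107, 0.0532], [0.5212, 0.3491, 0.0672]]
[0.45265843 0.28263902 0.31834636] 0.02904076952062571 [-1.67866616  0.16503703 -0.90858659]
```

View pics/m4.png

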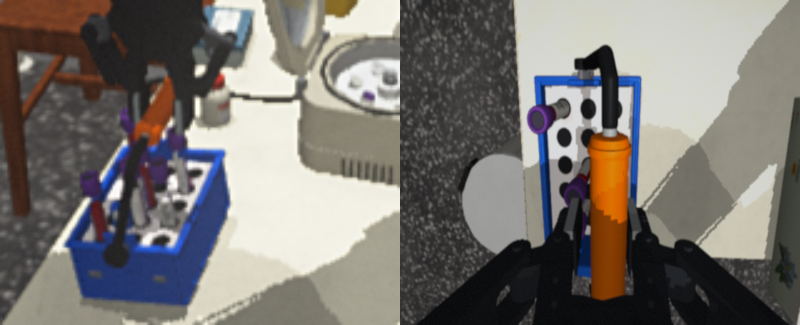

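The sleeve has followed the fingers and the carrier looks upright. It may be tilted slightly, so I'll fit a plane to its white rack deck and get the handle angle.

```bash
cat >> h.py <<'E'
def deck(c,lo=.03,hi=.075,x=(.415,.505),y=(.22,.345)):
    W=pts(c);h=cv2.cvtColor(c['img'],cv2.COLOR_RGB2HSV)
    m=np.isfinite(W[...,0])&(h[...,1]<60)&(h[...,2]>90);p=W[m]
    p=p[(p[:,2]>lo)&(p[:,2]<hi)&(p[:,0]>x[0])&(p[:,0]<x[1])&(p[:,1]>y[0])&(p[:,1]<y[1])]
    for _ in range(4):
        A=np.c_[p[:,:2]-p[:,:2].mean(0),np.ones(len(p))];k=np.linalg.lstsq(A,p[:,2],rcond=None)[0]
        r=abs(A@k-p[:,2]);p=p[r<max(.002,1.5*np.median(r))]
    print('deck',len(p),'slopes',k.round(4),'c',p.mean(0).round(4))
E
python3 - <<'E'
from h import *
for f in('w2','w4'):
    c=dict(np.load(f+'.npz'));deck(c)
    W=pts(c);h=cv2.cvtColor(c['img'],cv2.COLOR_RGB2HSV);H,S=h[...,0].astype(int),h[...,1]
    b=(abs(H-112)<8)&(S>150)&(h[...,2]>40)&np.isfinite(W[...,0]);p=W[b]
    for nm,m in(('-x rim',abs(p[:,0]-.410)<.012),('+x rim',abs(p[:,0]-.512)<.014)):
        q=p[m&(p[:,1]>.225)&(p[:,1]<.34)];print(f,nm,len(q),np.percentile(q[:,2],[50,90,97]).round(4) if len(q) else '')
E
```

```text
deck 4800 slopes [-0.0008  0.0001  0.0517] c [0.4591 0.2739 0.0517]
w2 -x rim 579 [0.0622 0.0634 0.0639]
w2 +x rim 513 [0.0621 0.0633 0.0639]
deck 6293 slopes [-0.1369 -0.0051  0.0574] c [0.4722 0.2546 0.0574]
w4 -x rim 836 [0.0755 0.0763 0.0766]
w4 +x rim 1588 [0.0615 0.0627 0.0631]
```

The push lifted the carrier's -x side by 0.137 rad and the handle stopped on the ball at about 1.0 rad. I'll back off gently so it sits down again. Then I'll grip the sleeve and cross the ball along the arc with some downward bias to hold the carrier down.

Call:
move_arm(moves=[0,2,1,0,0,4,2,0,0,6,3,0,0,9,4,0,0,12,5,0,0,15,6,0,0,18,7,0,0,21,8,0,0,24,9,0,0,27,9,0])

```text
time: 6.75
tool_pos: [0.4258, 0.2818, 0.3099]
ee_rot: [0.72, -0.694, 0.0, -0.001]
ft_force: [0.4, -0.1, 0.4]
finger_gap: 0.0292
```

```bash
python3 -c "
from h import *
c=chk();deck(c)"
```

```text
sleeve 11494 [[0.4144, 0.2313, 0.1614], [0.4252, 0.2636, 0.17], [0.4357, 0.3068, 0.1727]]
blue z [0.056 0.062 0.082]
rim ((459.7005615234375, 281.42559814453125), (104.12186431884766, 143.6356964111328), 1.9507781267166138) [[0.4098, 0.2091, 0.0536], [0.5128, 0.3492, 0.0643]]
[0.42543417 0.2817928  0.31010787] 0.02917590407122454 [-0.85374694 -0.83308165  0.1854424 ]
deck 9034 slopes [ 0.0001 -0.0002  0.0517] c [0.4734 0.2651 0.0517]
```

Call:
move_arm(moves=[0,0,-4,0,0,0,-4,0,0,0,-4,0,0,0,-4,0,0,0,-4,0,0,0,-4,0], gripper=255, newtons=40)

```text
time: 7.3
tool_pos: [0.4257, 0.2817, 0.3139]
ee_rot: [0.72, -0.694, -0.0, -0.0]
ft_force: [-4.2, -1.2, 3.3]
finger_gap: 0.0211
```

```bash
python3 - <<'E'
from h import *
c=chk();deck(c)
a0=np.arctan2(.0995,.0346)
for th in (1.0,1.05,1.1,1.15,1.2,1.24,1.26,1.309):
    a=th+.262;print(th,((np.cos(a0)-np.cos(a))*105).round(1), ((np.sin(a)-np.sin(a0))*105).round(1))
E
```

```text
sleeve 11411 [[0.4151, 0.2312, 0.164], [0.4259, 0.2646, 0.1718], [0.4363, 0.3088, 0.1745]]
blue z [0.056 0.063 0.075]
rim ((457.0865783691406, 280.88818359375), (104.18282318115234, 143.33213806152344), 1.8271461725234985) [[0.407, 0.2089, 0.0537], [0.51, 0.3498, 0.0651]]
[0.42568575 0.28167657 0.31387606] 0.02092436790195238 [-3.52505096 -0.69377542  2.30058996]
deck 8328 slopes [-0.0146 -0.0003  0.0521] c [0.4727 0.2624 0.0521]
1.0 2.6 0.9
1.05 7.6 2.3
1.1 12.7 3.5
1.15 17.9 4.5
1.2 23.1 5.2
1.24 27.3 5.6
1.26 29.4 5.7
1.309 34.5 5.8
```

Call:
move_arm(moves=[0,0,1,0,0,0,2,0,0,-3,2,0,0,-6,2,0,0,-9,1,0,0,-12,1,0,0,-12,1,0])

```text
time: 7.93
tool_pos: [0.4395, 0.2821, 0.3167]
ee_rot: [0.72, -0.694, 0.002, -0.003]
ft_force: [-2.4, -5.0, 18.4]
finger_gap: 0.0207
```

```bash
python3 -c "
from h import *
c=chk();deck(c)"
```

```text
sleeve 11525 [[0.4302, 0.2316, 0.1665], [0.4409, 0.2645, 0.1749], [0.4517, 0.309, 0.1776]]
blue z [0.058 0.062 0.074]
rim ((456.20794677734375, 281.79193115234375), (104.24298858642578, 145.2701416015625), 1.7795602083206177) [[0.4046, 0.2086, 0.0546], [0.5091, 0.3509, 0.0641]]
[0.43948369 0.28207498 0.31671167] 0.02070612147691452 [-2.25905571 -5.03679629 17.73261472]
deck 7463 slopes [-0.0001 -0.0001  0.0517] c [0.4706 0.2644 0.0517]
```

Call:
move_arm(moves=[0,-3,0,0,0,-6,0,0,0,-9,0,0,0,-11,0,0,0,-13,0,0,0,-13,0,0])

```text
time: 8.48
tool_pos: [0.4534, 0.2825, 0.3179]
ee_rot: [0.72, -0.694, 0.003, -0.005]
ft_force: [1.5, -6.0, 19.5]
finger_gap: 0.0209
```

```bash
python3 -c "
from h import *
c=chk();deck(c);np.savez('w5.npz',**c)"
```

```text
sleeve 11579 [[0.4444, 0.2322, 0.1676], [0.4552, 0.265, 0.1761], [0.4661, 0.3097, 0.1788]]
blue z [0.059 0.062 0.064]
rim ((456.33148193359375, 276.7879943847656), (104.04517364501953, 135.23085021972656), 1.880541205406189) [[0.4038, 0.2087, 0.0563], [0.5092, 0.3394, 0.0641]]
[0.45336003 0.28246921 0.31789654] 0.020628758817814133 [ 1.41438326 -4.7654727  18.47835722]
deck 6428 slopes [-0.0006 -0.0003  0.0517] c [0.4635 0.2583 0.0517]
```

Sleeve over the hinge (0.4552 vs about 0.4565), deck flat. I'll relieve the down force and open slightly to let the handle settle on its own.

Call:
move_arm(moves=[0,0,-1,0,0,-1,-3,0,0,-1,-3,0])

```text
time: 8.78
tool_pos: [0.4531, 0.2825, 0.3181]
ee_rot: [0.72, -0.694, 0.002, -0.002]
ft_force: [0.5, -2.7, 9.7]
finger_gap: 0.0208
```

Call:
move_arm(moves=[0,0,0,0,0,0,0,0,0,0,0,0,0,0,0,0], gripper=160)

```text
time: 9.12
tool_pos: [0.4517, 0.2827, 0.3152]
ee_rot: [0.72, -0.694, -0.0, 0.0]
ft_force: [0.2, 0.4, 0.4]
finger_gap: 0.0316
```

```bash
python3 -c "
from h import *
c=chk();deck(c);s=cap('side');save(c,'w6.png')
A=cv2.resize(s['img'][220:350,210:370],(400,325));B=cv2.resize(c['img'],(400,325))
cv2.imwrite('pics/m6.png',np.hstack([A,B])[:,:,::-1])"
```

```text
sleeve 11704 [[0.4452, 0.2321, 0.1677], [0.4557, 0.2638, 0.1761], [0.4667, 0.307, 0.1788]]
blue z [0.059 0.062 0.065]
rim ((456.186767578125, 281.71148681640625), (104.15161895751953, 145.0589141845703), 1.8190815448760986) [[0.4046, 0.2085, 0.0556], [0.5092, 0.351, 0.0641]]
[0.45169155 0.28273734 0.31526681] 0.03183722267358256 [ 0.5286874  -0.47152461 -0.04386952]
deck 6429 slopes [-0.0009  0.0002  0.0517] c [0.4611 0.2577 0.0517]
```

View pics/m6.png

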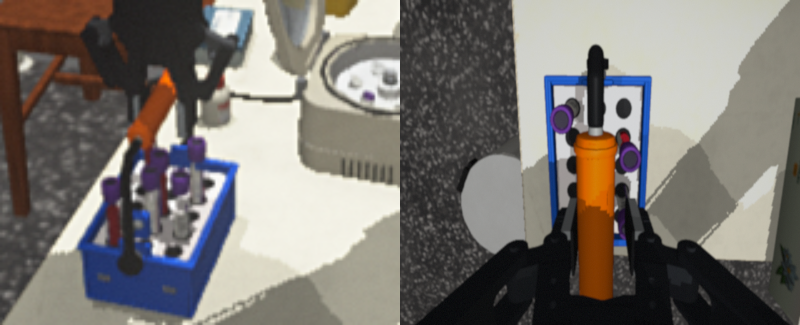

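The handle now stands free and upright over the hinge (sleeve at x 0.4557, carrier centre 0.4562, deck flat). I'll centre on the sleeve, grip and test-lift.

Call:
move_arm(moves=[0,-2,-4,0,0,-4,-7,0,1,-4,-7,0,1,-4,-7,0])

```text
time: 9.55
tool_pos: [0.456, 0.2817, 0.323]
ee_rot: [0.72, -0.694, -0.0, -0.0]
ft_force: [-0.6, 0.5, -0.0]
finger_gap: 0.0318
```

Call:
move_arm(moves=[0,0,0,0,0,0,0,0,0,0,0,0,0,0,0,0,0,0,0,0], gripper=255, newtons=60)

```text
time: 9.97
tool_pos: [0.4559, 0.2818, 0.3229]
ee_rot: [0.72, -0.694, 0.0, -0.0]
ft_force: [-0.3, 0.4, 2.1]
finger_gap: 0.0207
```

```bash
python3 -c "
from h import *
c=chk();deck(c)"
```

```text
sleeve 11020 [[0.4454, 0.2322, 0.1679], [0.4561, 0.2665, 0.1761], [0.4669, 0.3132, 0.1788]]
blue z [0.059 0.062 0.064]
rim ((456.15911865234375, 276.9595947265625), (104.70000457763672, 135.61647033691406), 1.755005121231079) [[0.4037, 0.2087, 0.0565], [0.5091, 0.3406, 0.064]]
[0.45588915 0.28178218 0.32288693] 0.020111789432406765 [ 1.17488364 -0.02565023  1.13579462]
deck 6258 slopes [-0.0003  0.0006  0.0517] c [0.464  0.2588 0.0517]
```

Call:
move_arm(moves=[0,0,-2,0,0,0,-6,0,0,0,-12,0,0,0,-20,0,0,0,-26,0,0,0,-30,0,0,0,-30,0,0,0,-30,0])

```text
time: 10.68
tool_pos: [0.4557, 0.2818, 0.3529]
ee_rot: [0.72, -0.694, -0.0, -0.0]
ft_force: [-0.6, -0.2, -8.3]
finger_gap: 0.0202
```

```bash
python3 -c "
from h import *
c=chk();deck(c,.06,.11)"
```

```text
sleeve 11010 [[0.4452, 0.2324, 0.1977], [0.4558, 0.2667, 0.2059], [0.4665, 0.3133, 0.2087]]
blue z [0.089 0.092 0.094]
[0.45564413 0.28174872 0.35248264] 0.020193274758428817 [ 0.4785842  -0.34838426 -8.47527091]
deck 6448 slopes [0.0105 0.0002 0.0816] c [0.4646 0.2594 0.0816]
```

Hanging level with 8.4 N on the wrist. I'll lift it to clear the obstacles.

Call:
move_arm(moves=[0,0,-6,0,0,0,-20,0,0,0,-42,0,0,0,-68,0,0,0,-98,0,0,0,-128,0,0,0,-158,0,0,0,-184,0,0,0,-202,0,0,0,-212,0])

```text
time: 11.57
tool_pos: [0.4556, 0.2812, 0.5679]
ee_rot: [0.72, -0.694, 0.0, -0.002]
ft_force: [-0.5, -0.0, -7.5]
finger_gap: 0.0201
```

Call:
move_arm(moves=[0,0,0,0,0,0,0,0])

```text
time: 11.73
tool_pos: [0.4557, 0.2819, 0.5646]
ee_rot: [0.72, -0.694, -0.0, -0.0]
ft_force: [0.1, 0.5, -8.4]
finger_gap: 0.0202
```

Call:
move_arm(moves=[2,-2,0,0,7,-8,0,0,15,-17,0,0,25,-28,0,0,37,-41,0,0,49,-54,0,0,61,-66,0,0,74,-77,0,0,88,-84,0,0,104,-88,0,0])

```text
time: 12.57
tool_pos: [0.5493, 0.1798, 0.5631]
ee_rot: [0.719, -0.695, -0.0, 0.001]
ft_force: [0.8, 1.2, -8.8]
finger_gap: 0.0203
```

Call:
move_arm(moves=[18,1,0,0,37,1,0,0,57,2,0,0,77,2,0,0,97,3,0,0,117,4,0,0,137,4,0,0,157,5,0,0,177,5,0,0,197,6,0,0])

```text
time: 13.4
tool_pos: [0.5489, -0.0181, 0.564]
ee_rot: [0.719, -0.695, -0.0, 0.001]
ft_force: [0.3, 0.6, -8.3]
finger_gap: 0.0202
```

```bash
python3 -c "
from h import *
s=ctrl.observe();print(s['tool_pos'],s['joints'],s['ee_rot'],s['time'])"
```

```text
[ 0.54890591 -0.01814492  0.56402176] [ 2.52053636e-01  2.72045839e-01  5.31736580e-01  3.56564331e-04
 -1.83167267e+00 -2.16760390e-01] [ 7.19442082e-01 -6.94552165e-01 -1.63570021e-04  5.95264032e-04] 13.4
```

Call:
move_arm(moves=[19,0,0,0.01,37,1,0,0.04,55,1,0,0.09,73,2,0,0.16,91,2,0,0.24,108,3,0,0.32,124,4,0,0.4,138,6,0,0.48,150,8,0,0.56,160,11,0,0.64])

```text
time: 14.23
tool_pos: [0.5434, -0.1786, 0.5637]
ee_rot: [-0.462, 0.887, 0.0, -0.001]
ft_force: [0.3, -0.5, -8.1]
finger_gap: 0.0205
```

```bash
cat >> h.py <<'E'
def plan(tgt,yw):
    from scipy.spatial.transform import Rotation as Ro
    s=ctrl.observe();R=Ro.from_quat(s['ee_rot']).as_matrix();d=R.T@(np.array(tgt)-s['tool_pos'])*1000
    ang=np.arctan2(R[1,1],R[0,1]);print('shift mm',d.round(1),'turn',round((ang-np.radians(yw)+np.pi)%(2*np.pi)-np.pi,3),'at',s['tool_pos'].round(4))
E
python3 -c "
from h import *
plan([.421,-.408,.564],88.2)"
```

```text
shift mm [258.2 -30.9   0. ] turn 0.993 at [ 0.5434 -0.1786  0.5637]
```

Call:
move_arm(moves=[12,-1,0,0.08,28,-3,0,0.16,46,-5,0,0.24,66,-8,0,0.33,87,-10,0,0.42,108,-13,0,0.51,129,-15,0,0.6,149,-18,0,0.69,168,-20,0,0.77,186,-22,0,0.84])

```text
time: 15.07
tool_pos: [0.4548, -0.3441, 0.564]
ee_rot: [-0.061, 0.998, 0.0, -0.001]
ft_force: [-0.2, -0.3, -8.2]
finger_gap: 0.0206
```

```bash
python3 -c "
from h import *
plan([.421,-.408,.564],88.2)"
```

```text
shift mm [ 41.3 -59.3   0. ] turn 0.153 at [ 0.4548 -0.3441  0.564 ]
```

Call:
move_arm(moves=[12,-17,0,0.06,23,-32,0,0.1,32,-45,0,0.13,38,-54,0,0.15,41,-59,0,0.153,41,-59,0,0.153,41,-59,0,0.153,41,-59,0,0.153])

```text
time: 15.73
tool_pos: [0.423, -0.4053, 0.5646]
ee_rot: [0.013, 1.0, 0.0, 0.0]
ft_force: [-0.3, -0.3, -7.7]
finger_gap: 0.0206
```

```bash
python3 -c "
from h import *
c=cap('wrist');s=cap('scene');plan([.421,-.408,.564],88.2)
np.savez('w7.npz',**c)
A=cv2.resize(s['img'][140:260,340:500],(400,300));B=cv2.resize(c['img'],(400,300))
cv2.imwrite('pics/m7.png',np.hstack([A,B])[:,:,::-1])
deck(c,.25,.32,(.37,.48),(-.47,-.35))"
```

```text
shift mm [ 1.9 -3.1  0.7] turn 0.007 at [ 0.423  -0.405   0.5647]
deck 6375 slopes [-0.0024 -0.0581  0.2938] c [ 0.4147 -0.42    0.2938]
```

View pics/m7.png

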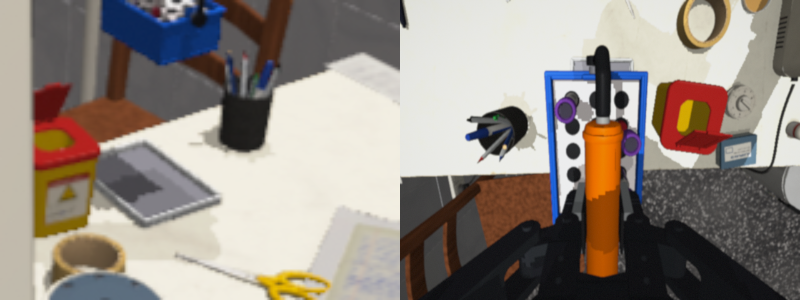

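The carrier is over the tray, which shows behind it in the wrist view at (605,65) px of the composite. The deck slope is 0.058, so it may still be swaying. I'll correct by 2 and 3 mm, lower part way and recheck level.

Call:
move_arm(moves=[1,-1,3,0.007,2,-2,12,0.007,2,-3,27,0.007,2,-3,47,0.007,2,-3,69,0.007,2,-3,91,0.007,2,-3,113,0.007,2,-3,133,0.007,2,-3,148,0.007,2,-3,155,0.007])

```text
time: 16.67
tool_pos: [0.4203, -0.4077, 0.4067]
ee_rot: [0.016, 1.0, 0.002, -0.002]
ft_force: [-0.9, -0.0, -8.3]
finger_gap: 0.02
```

Call:
move_arm(moves=[0,0,5,0,0,0,10,0,0,0,15,0,0,0,20,0,0,0,20,0,0,0,20,0,0,0,20,0,0,0,20,0,0,0,20,0,0,0,20,0])

```text
time: 17.5
tool_pos: [0.4205, -0.4086, 0.3899]
ee_rot: [0.017, 1.0, -0.0, 0.0]
ft_force: [-0.6, 0.6, -8.4]
finger_gap: 0.0197
```

```bash
python3 -c "
from h import *
c=cap('wrist');plan([.421,-.408,.327],88.2)
deck(c,.09,.14,(.36,.48),(-.45,-.36))
W=pts(c);h=cv2.cvtColor(c['img'],cv2.COLOR_RGB2HSV);H,S=h[...,0].astype(int),h[...,1]
b=(abs(H-112)<8)&(S>150)&(h[...,2]>40)&np.isfinite(W[...,0]);p=W[b];p=p[(p[:,2]>.1)&(p[:,2]<.16)&(p[:,1]<-.3)]
print('rim',cv2.minAreaRect((p[:,:2]*1000).astype(np.float32)))
q=W.reshape(-1,3);q=q[np.isfinite(q[:,0])];q=q[(q[:,2]>.011)&(q[:,2]<.019)&(abs(q[:,0]-.42)<.11)&(abs(q[:,1]+.408)<.08)];print(len(q),np.percentile(q,[1,99],0).round(3))
np.savez('w8.npz',**c);save(c,'w8.png')"
```

```text
shift mm [-0.5  0.6 62.8] turn -0.002 at [ 0.4205 -0.4086  0.3898]
deck 6408 slopes [-0.0016  0.0244  0.1187] c [ 0.399  -0.4011  0.1187]
rim ((415.2895812988281, -504.96051025390625), (301.3236999511719, 139.3406982421875), 88.64584350585938)
1085 [[ 0.326 -0.477  0.012]
 [ 0.35  -0.335  0.017]]
```

View pics/w8.png

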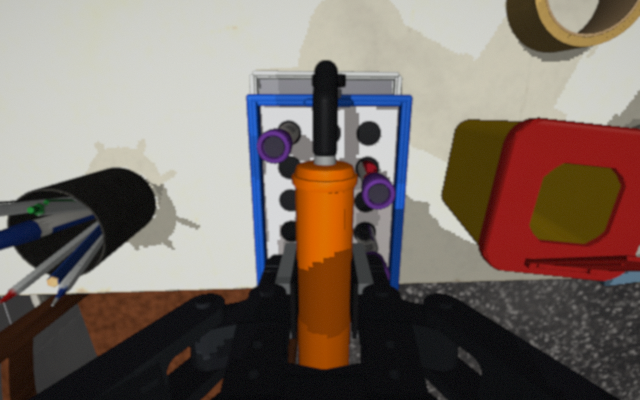

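The tray's near rim (250–402 px) and the carrier (248–410 px) share a centreline and are parallel. I'll lower to just above the floor.

Call:
move_arm(moves=[0,0,5,0,0,0,12,0,0,0,20,0,0,0,28,0,0,0,36,0,0,0,42,0,0,0,46,0,0,0,46,0,0,0,46,0,0,0,46,0])

```text
time: 18.38
tool_pos: [0.4206, -0.4087, 0.3442]
ee_rot: [0.017, 1.0, -0.0, 0.0]
ft_force: [0.5, -0.6, -7.5]
finger_gap: 0.0203
```

```bash
cat >> h.py <<'E'
def fit(zl,zh):
    c=cap('wrist');plan([.421,-.408,.327],88.2);deck(c,zl-.02,zl+.01,(.36,.48),(-.45,-.36))
    W=pts(c);h=cv2.cvtColor(c['img'],cv2.COLOR_RGB2HSV);H,S=h[...,0].astype(int),h[...,1]
    p=W[(abs(H-112)<8)&(S>150)&(h[...,2]>40)&np.isfinite(W[...,0])];p=p[(p[:,2]>zl)&(p[:,2]<zh)&(p[:,1]<-.33)&(p[:,1]>-.49)&(p[:,0]<.5)]
    print('rim',np.percentile(p,[1,99],0).round(4).tolist())
    q=W.reshape(-1,3);q=q[np.isfinite(q[:,0])];q=q[(q[:,2]>.0125)&(q[:,2]<.019)&(abs(q[:,0]-.42)<.11)&(abs(q[:,1]+.408)<.08)];print('tray',len(q),np.percentile(q,[1,99],0).round(4).tolist())
    return c
E
python3 -c "
from h import *
fit(.07,.09)"
```

```text
shift mm [-0.3  0.8 17.3] turn -0.002 at [ 0.4206 -0.4087  0.3443]
deck 6054 slopes [-0.0003  0.0076  0.0728] c [ 0.3973 -0.4018  0.0728]
rim [[0.3483, -0.4618, 0.0768], [0.4804, -0.356, 0.0853]]
tray 2716 [[0.3266, -0.4829, 0.0127], [0.5107, -0.3357, 0.0172]]
```

Level to 0.008 and centred within a few mm. Lowering to contact.

Call:
move_arm(moves=[0,0,4,0,0,0,8,0,0,0,11,0,0,0,14,0,0,0,16,0,0,0,17,0,0,0,18,0,0,0,18,0])

```text
time: 19.1
tool_pos: [0.4203, -0.4088, 0.3271]
ee_rot: [0.017, 1.0, -0.001, 0.0]
ft_force: [-3.1, 1.9, 1.1]
finger_gap: 0.0203
```

```bash
python3 -c "
from h import *
fit(.055,.075)"
```

```text
shift mm [-0.7  0.8  0. ] turn -0.002 at [ 0.4203 -0.4088  0.327 ]
deck 5761 slopes [-0.0016 -0.0003  0.0558] c [ 0.3969 -0.4022  0.0558]
rim [[0.3476, -0.4627, 0.0601], [0.48, -0.3563, 0.0682]]
tray 4564 [[0.3268, -0.4825, 0.0127], [0.5144, -0.3361, 0.0169]]
```

The carrier is standing flat: deck at 0.0558 (0.0517 + 4 mm floor), wrist weight gone. Next I open and rise.

Call:
move_arm(moves=[0,0,0,0,0,0,0,0,0,0,0,0,0,0,0,0,0,0,0,0], gripper=120)

```text
time: 19.57
tool_pos: [0.4207, -0.4087, 0.3259]
ee_rot: [0.017, 1.0, -0.0, 0.0]
ft_force: [0.7, 1.0, 0.2]
finger_gap: 0.0451
```

Call:
move_arm(moves=[0,0,-5,0,0,0,-12,0,0,0,-22,0,0,0,-35,0,0,0,-55,0,0,0,-80,0,0,0,-105,0,0,0,-125,0,0,0,-135,0,0,0,-135,0])

```text
time: 20.4
tool_pos: [0.4203, -0.4088, 0.4649]
ee_rot: [0.017, 1.0, -0.002, 0.003]
ft_force: [-0.7, -0.2, 0.6]
finger_gap: 0.0453
```

```bash
python3 -c "
from h import *
c=fit(.055,.075);s=cap('scene');f=cap('side')
W=pts(c);h=cv2.cvtColor(c['img'],cv2.COLOR_RGB2HSV);H,S,V=h[...,0].astype(int),h[...,1],h[...,2]
p=W[(abs(H-11)<8)&(S>170)&(V>50)&np.isfinite(W[...,0])];p=p[(p[:,2]>.1)&(abs(p[:,1]+.408)<.1)];print('sleeve',np.percentile(p,[1,50,99],0).round(4).tolist())
A=cv2.resize(s['img'][140:260,340:500],(400,300));B=cv2.resize(c['img'],(400,300));D=cv2.resize(f['img'][130:290,250:450],(375,300))
print(ctrl.observe()['finger_gap'])
cv2.imwrite('pics/m9.png',np.vstack([np.hstack([A,B]),np.hstack([D,np.zeros((300,425,3),np.uint8)])])[:,:,::-1])"
```

```text
shift mm [-1.000e-01  9.000e-01  1.357e+02] turn -0.002 at [ 0.4204 -0.4086  0.4627]
deck 3536 slopes [-0.0005 -0.0007  0.0557] c [ 0.4097 -0.4045  0.0557]
rim [[0.3478, -0.4632, 0.0608], [0.4933, -0.3568, 0.0683]]
tray 2502 [[0.3272, -0.4827, 0.0126], [0.5212, -0.3362, 0.0172]]
sleeve [[0.3722, -0.4219, 0.1747], [0.416, -0.4101, 0.1802], [0.4673, -0.3996, 0.1836]]
0.0452407730676576
```

View pics/m9.png

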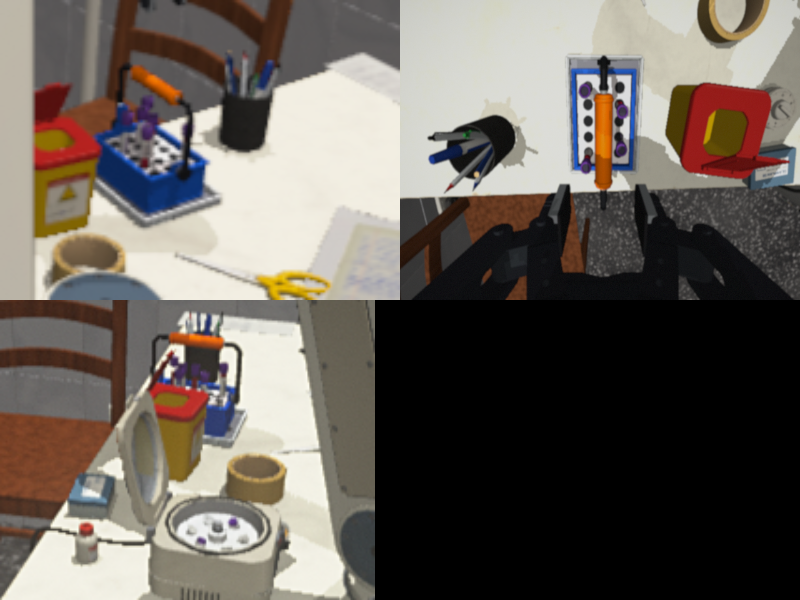

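The carrier stands inside the rim (composite (605,115) px) with the handle upright, the bottle and case undisturbed, and the gripper clear.

```bash
python3 -c "
from h import *
print(ctrl.hand_in())"
```

```text
the job is handed in; nothing more can be done
None
```

The carrier is standing flat in the metal tray with its handle locked upright, and I handed the job in at about 20.5 s of the 59 s allowed.

**Handle:** On the first try, pushing with the fingers loosely caging the sleeve caught on the spring ball and tipped the carrier about 8° (0.137 rad). I backed off until it sat flat again. I then gripped the sleeve and took it along its arc with up to about 19 N of downward force, and the handle went home upright. This shifted the carrier about 3 mm on the table.

**Carry:** I lifted it hanging level, took it round the far (+x) side of the lid, and lowered it into the tray. It swayed up to about 3° (0.058 rad) just after reaching the tray; I let that settle before it touched down.

**Last checks, with the gripper open and raised clear:**
- **Level:** The deck slope was under 0.001, and the deck height matched the carrier resting on the tray floor.
- **Position:** The carrier was inside the rim with visible clearance all round, its long axis parallel to the tray's.
- **Handle:** The sleeve centre was 0.172 m above the table, within about 1 mm of being directly over the hinge.
- **Other objects:** The red bottle, slide case and timer looked undisturbed in the pictures; I did not measure their positions again. None of the checks disagreed.

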